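# Reassemble and load the two-tier soap rack

### The arm

A 6-joint arm with a two-finger parallel gripper is mounted at the origin on the work surface. World frame = base frame: x ahead of the robot, y to its left, z up, the work surface at z = 0. Lengths are in m, angles in rad, forces in N, time in s.
With the tool pointing down it reaches from about 0.325 to 0.9 m from the base axis. Payload 6.1 kg.
Tool frame: the origin (TCP) lies on the centre line of the jaws, within the pads' length; the fingertips stand 17 mm ahead of it and the grasp point (between the pads) lies 2 mm behind it (tcp_to_tips is the distance from the TCP to the fingertips, in m); z points along the fingers, y is the line along which they close (so a half turn about z gives the same grasp; the last joint's range is limited). The gripper opens to 85 mm and grips with 20 to 120 N. Pads are 22 mm wide; open, the fingers measure 114 mm over their backs; the gripper's body (76 mm by 85 mm) begins 54 mm behind the grasp point. The pads swing forward as they close: fully open they stand 13 mm farther back than shut.
Start: joints at [-1.409, 0.22, 1.526, -0, 1.395, -0.126], TCP at [0.177, -0.599, 0.248] pointing down, gripper open.
Joint ranges: [-2.98, 2.98], [-0.91, 2.08], [0.09, 2.57], [-1.24, 4.39], [0.2, 2.65], [-2.68, 2.68]. Speed limits (rad/s): [2.57, 2.57, 3.01, 3.14, 3.14, 3.14].

### API

Orientations are given as a unit quaternion [w, x, y, z].
In Python, from plant import * gives the robot as it stands.
- The arm moves only by the shell command python3 -m jog 'ROWS' [OPENING] [FORCE]. ROWS is a JSON object of lists of equal length, an entry for each row: "offset": the shift along the world's x, y, z in units of 500 mm (1.0 is 500 mm), a list of three; "twist": the turn about the world's z in units of 2 rad (1.0 is 2 rad). In form: {"offset": [[x, y, z], ...], "twist": [twist, ...]}. A call has 1 to 5 rows; each row is the pose to reach, as a shift and turn from the pose commanded when the call began; what a row does not reach only later rows make up. A row lasts 1/10 s, in which the tool goes at most 50 mm and 8.59 degrees, less where a joint would pass 70% of its speed; a pose out of reach is approached as far as the arm can. A call with a number of a shift or a turn outside -1 to 1 is refused whole. A call with a gripper value outside its range is refused whole. OPENING is the finger opening in mm, from 0 to 85.4, set as the call begins (- or left out, the last holds). The fingers move at their own pace and stop on an object; FORCE is the grip in N (left out, the last holds). Time passes only in rows, so rows that repeat a pose let the fingers close. It gives the time, the measured TCP pose, the force, the opening and the grip force at its end, in the units of the state.
- state(): the state, without advancing time (a new reading comes with each control period).
- capture(name): name is "scene" or "top" or "wrist"; returns (picture, depth): 420x560x3 uint8, red, green, blue; 420x560 float32, m along the optical axis (not along the pixel's ray), 0 where there is no reading.
- get_calibration(name): a dict with "mtx" (3x3 intrinsics, pixels), "k1" (the pictures are not rectified: a ray, as slopes to the right and down, at radius r is drawn at 1 + k1 r^2 times it, then the intrinsics apply), "pose" (4x4, takes a point from camera to world coordinates). Camera axes: x right, y down, z forward; pixel columns grow to the right and rows downward; lengths in m; the calibration is good to about 2 mm. A picture is of the moment at which its call begins: read the wrist's pose just before it. get_calibration takes no time and is no camera call; for the wrist camera it gives the pose at the moment of the call.
- close_job(): hands the job in; it is judged then, once.
Trained networks look in the newest picture that a camera, given by its name, has taken for a name from the list of things; names that differ only in an ending like _2 or _b are one class to them, and where a whole thing is asked for, a point or a joint stands for the part that bears it (a point fixed in the world has none). Each returns a list of dicts, best first, with "confidence" (0 to 1); they miss things now and then, are a little off and sometimes report something else, mostly with a low value. They report only what shows in the picture. A call takes as long as a camera call. They do not tell look-alikes from the thing itself.
- masks_of(camera, label): "region" (420x560 bool, what is visible of it) and "at" ([column, row] in pixels, amid what is visible of it).
- mark_of(camera, label): "at" ([column, row] in pixels: a listed point, or the origin of a listed thing).
The state is a dict: "t": time; "joints": joint angles; "joint_vel": joint speeds; "effort": joint torques, N m; "tool_pos": TCP position; "tool_rot": TCP orientation; "ft_force": force on the tool from outside, world axes, zero at the start; "moment": the same for the moment, N m; "width": opening from 0.0 (shut) to 1.0 (fully open); "grip_force": force on a finger pad.
Only numpy, scipy, OpenCV 4.12 (cv2) and the standard library are available. Lean on these libraries where they do the work, as an engineer would, in place of code of your own. Each camera call takes 0.05 s, during which the arm holds its last target. There are 200 camera calls.

### The job

Put the washed soap rack back together with its soaps: lay the long laundry bar lengthwise in the middle of the lower tier (the one with four posts), then stack the empty upper tier squarely on the posts, and then set the oval soap in the middle of the upper tier's slotted side and the round soap in the middle of its side with the ring of holes. Leave the pumice stone, nailbrush, comb, mug and tumbler where they are, and let go of everything.

Things in the scene. Friction and masses are not known exactly. Their poses are not given: they have to be found in the camera images.
- bar_mid (a point): centre of the laundry soap bar: the long square-edged cream block, 96 mm long (its x axis) x 50 mm wide (y) x 34 mm high, lying flat on the ledge at the start; loose, about 140 g
- oval_mid (a point): centre of the oval soap: cream, flat top, round-ended, 74 mm long (x axis) x 46 mm wide (y) x 30 mm high, lying flat at the start; loose, about 90 g
- round_mid (a point): centre of the round soap: cream disc, 56 mm diameter, 30 mm high, lying flat at the start; loose, about 80 g
- upper_mid (a point): Upper tier: loose white tray 120 (x) x 180 (y) mm, 200 g, flat on the ledge; point at its centre, 29 mm above the flat underside. Floor top 6, rim 10 mm above the underside. Grip wall across the middle: 80 long (x), 12 thick (y), top 58 mm above the underside. Side middles: y = +48 mm slotted (5 dark slots), y = -48 mm ring of small dark holes. May be stacked either way round
- lower_tier: Lower tier, fixed; origin at the centre of its underside, at ledge height. White tray 120 (x) x 180 (y) mm, floor top 6, rim 10 mm high; four 18 mm square corner posts (centres x +-50, y +-80 mm) with flat grey tops 56 mm above the ledge. The upper tier rests on these tops, its outline over this one and its underside 56 mm above the ledge
- pumice: pumice stone, dark grey, porous, with a narrow end, about 75 x 44 x 28 mm; not a soap, to be left alone; origin under its wide part
- comb: bamboo comb lying flat, 140 x 38 x 6 mm; to be left alone; origin under its middle
- nailbrush: wooden nailbrush, bristles down, 85 x 38 x 34 mm; to be left alone; origin under its middle
- mug: orange plastic mug, 82 mm wide, 90 mm high, handle on its +y side; to be left alone; origin under its middle
- tumbler: stainless steel tumbler, 76 mm wide, 110 mm high; to be left alone; origin under its middle
Mind the look-alikes: they are no part of the job. What is shaped like the part that bears upper_mid but yellow is not meant. Leave any blue look-alike of the part that bears bar_mid alone.

How it is judged:
On the way, in this order (a step that is already met when the one before it is completed fails the run):
1. the laundry bar lies lengthwise in the middle of the lower tier, released (horizontal distance between bar_mid and lower_tier below 0.015 m and z of bar_mid in the frame of lower_tier between 0.019 and 0.027 m and angle between the x axis of bar_mid and the y axis of lower_tier, either way round below 0.26 rad and linear speed of laundry_bar below 0.02 m/s and contact force between the fingers and laundry_bar below 0.1 N), for 0.2 s.
2. the upper tier, still empty, rests squarely on the four posts, released, with the bar still in place below (all of step 1 and horizontal distance between upper_mid and lower_tier below 0.012 m and z of upper_mid in the frame of lower_tier between 0.081 and 0.089 m and angle between the y axis of upper_mid and the y axis of lower_tier, either way round below 0.14 rad and angle between upper_mid's own z axis and vertical below 0.05 rad and linear speed of upper_tier below 0.02 m/s and contact force between the fingers and upper_tier below 0.1 N and distance between each of oval_mid, round_mid and upper_mid above 0.12 m), for 0.2 s.
At the end, for the whole second after the job is handed in: Bar flat in the lower tier, within 15 mm of its middle and 15 degrees of lengthwise; upper tier level on the posts, within 12 mm and 8 degrees; oval soap on the slotted, round soap on the ringed side, flat, within 15 mm of its middle along both axes; all released, at rest (all of step 1 and horizontal distance between upper_mid and lower_tier below 0.012 m and z of upper_mid in the frame of lower_tier between 0.081 and 0.089 m and angle between the y axis of upper_mid and the y axis of lower_tier, either way round below 0.14 rad and angle between upper_mid's own z axis and vertical below 0.05 rad and linear speed of each of upper_tier, oval_soap, round_soap below 0.02 m/s and contact force between the fingers and upper_tier below 0.1 N and x of oval_mid in the frame of upper_mid between -0.015 and 0.015 m and y of oval_mid in the frame of upper_mid between 0.033 and 0.063 m and z of oval_mid in the frame of upper_mid between -0.012 and -0.004 m and contact force between the fingers and oval_soap below 0.1 N and x of round_mid in the frame of upper_mid between -0.015 and 0.015 m and y of round_mid in the frame of upper_mid between -0.063 and -0.033 m and z of round_mid in the frame of upper_mid between -0.012 and -0.004 m and contact force between the fingers and round_soap below 0.1 N); the robot touches nothing.
It fails at once if the pumice stone is moved by more than 15 mm (distance of pumice from where it was at the start of the episode above 0.015 m).
It fails at once if the comb is moved by more than 15 mm (distance of comb from where it was at the start of the episode above 0.015 m).
It fails at once if the nailbrush is moved by more than 15 mm (distance of nailbrush from where it was at the start of the episode above 0.015 m).
It fails at once if the mug is moved by more than 15 mm or tipped (distance of mug from where it was at the start of the episode above 0.015 m or angle between mug's own z axis and vertical above 0.3 rad).
It fails at once if the tumbler is moved by more than 15 mm or tipped (distance of tumbler from where it was at the start of the episode above 0.015 m or angle between tumbler's own z axis and vertical above 0.3 rad).
It also fails if it takes over 120 s, if anything falls off the work surface, if the arm or the gripper's body presses on something with over 40 N, if the wrist force passes 120 N, or if a joint passes its speed limit or range.

## Working session

There is one attempt and no reset: what is moved stays moved. The work goes in short steps, Python scripts to look and compute and a shell command to move; the robot and the scene stay as the last step left them, time stands still between calls to the robot, and variables do not carry over. Pictures are saved under pics/ and viewed, at most 14 in all, crops included, and the job is handed in when it is done.

```bash
ls; mkdir -p pics; cat > h.py <<'E'
from plant import *
import numpy as np, cv2
def ray(c,px):
    K=c["mtx"];K=np.array(K);x=(px[0]-K[0,2])/K[0,0];y=(px[1]-K[1,2])/K[1,1]
    u,v=x,y
    for _ in range(20):
        s=1+c["k1"]*(u*u+v*v);u,v=x/s,y/s
    return np.array([u,v,1.])
def at_z(c,px,z):
    P=np.array(c["pose"]);d=P[:3,:3]@ray(c,px);o=P[:3,3]
    return o+d*(z-o[2])/d[2]
def cloud(c,depth):
    K=np.array(c["mtx"]);h,w=depth.shape
    vv,uu=np.mgrid[:h,:w];x=(uu-K[0,2])/K[0,0];y=(vv-K[1,2])/K[1,1];u,v=x.copy(),y.copy()
    for _ in range(10):
        s=1+c["k1"]*(u*u+v*v);u,v=x/s,y/s
    P=np.array(c["pose"]);p=np.stack([u*depth,v*depth,depth],-1)@P[:3,:3].T+P[:3,3]
    p[depth<=0]=np.nan
    return p
def save(n,im): cv2.imwrite(f"pics/{n}.png",im[:,:,::-1])
E
python3 - <<'E'
from h import *
s=state();print(s)
for n in("top","scene"):
    im,d=capture(n);save(n+"0",im);c=get_calibration(n);p=cloud(c,d);np.save(n+"_p.npy",p);print(n,np.round(c["pose"],3).tolist())
    for l in["bar_mid","oval_mid","round_mid","upper_mid","lower_tier","pumice","nailbrush","comb","mug","tumbler"]:
        for m in masks_of(n,l)[:3]:
            r=m["region"];q=p[r];print(l,round(m["confidence"],2),np.round(m["at"]),r.sum(),np.round(np.nanmedian(q,0),3),"zmax",np.round(np.nanpercentile(q[:,2],95),3))
E
```

```text
pics
{'t': 0.0, 'joints': array([-1.40908305e+00,  2.21258159e-01,  1.52761862e+00,  2.81769856e-05,
        1.39468874e+00, -1.26126638e-01]), 'joint_vel': array([ 0.00094297,  0.00073163,  0.00025454,  0.00084262, -0.00091586,
       -0.00063536]), 'effort': array([-2.39033461e-04, -4.96892774e+01, -3.89399636e+01, -2.54083561e-04,
        1.08922840e-02,  4.02864293e-05]), 'tool_pos': array([ 0.17732198, -0.59872074,  0.24717539]), 'tool_rot': array([-9.86524607e-04,  9.89661261e-01,  1.43421111e-01, -3.68505854e-06]), 'ft_force': array([-0.23842634, -0.53924778,  0.02080066]), 'moment': array([-0.03766677, -0.02349201, -0.00798186]), 'grip_force': 0.0, 'width': 0.9968466049264897}
top [[0.016, -0.987, 0.159, 0.312], [-1.0, -0.013, 0.016, -0.039], [-0.014, -0.159, -0.987, 1.561], [0.0, 0.0, 0.0, 1.0]]
bar_mid 0.8 [325. 271.] 396 [ 0.324 -0.159  0.036] zmax 0.041
bar_mid 0.73 [364. 267.] 376 [ 0.356 -0.304  0.036] zmax 0.041
bar_mid 0.52 [280. 235.] 184 [0.456 0.004 0.031] zmax 0.037
oval_mid 0.59 [196. 262.] 245 [0.355 0.292 0.031] zmax 0.037
round_mid 0.69 [278. 236.] 157 [0.453 
[... 1297 characters left out ...]
4  0.005] zmax 0.044
upper_mid 0.67 [111. 198.] 2291 [ 0.32  -0.507  0.005] zmax 0.049
lower_tier 0.9 [393. 201.] 2513 [0.557 0.256 0.006] zmax 0.052
lower_tier 0.61 [455. 186.] 429 [0.569 0.432 0.031] zmax 0.036
pumice 0.91 [312. 228.] 364 [0.589 0.003 0.024] zmax 0.029
pumice 0.31 [264. 303.] 1412 [ 0.766 -0.178  0.04 ] zmax 0.089
pumice 0.27 [455. 184.] 471 [0.569 0.433 0.031] zmax 0.036
nailbrush 0.59 [456. 185.] 456 [0.569 0.433 0.031] zmax 0.036
nailbrush 0.15 [184. 192.] 527 [ 0.372 -0.303  0.032] zmax 0.036
comb 0.74 [157. 267.] 701 [ 0.566 -0.435  0.003] zmax 0.008
mug 0.89 [265. 304.] 1359 [ 0.764 -0.179  0.042] zmax 0.089
tumbler 0.6 [403. 261.] 1023 [0.768 0.187 0.069] zmax 0.108
```

```bash
python3 - <<'E'
import cv2
a=cv2.imread("pics/top0.png")[120:320,130:470];cv2.imwrite("pics/topc.png",cv2.resize(a,(800,470),interpolation=2))
b=cv2.imread("pics/scene0.png");b=b[110:350,60:500];cv2.imwrite("pics/scenec.png",cv2.resize(b,(800,436),interpolation=2))
E
```

```text
(no output)
```

View pics/topc.png

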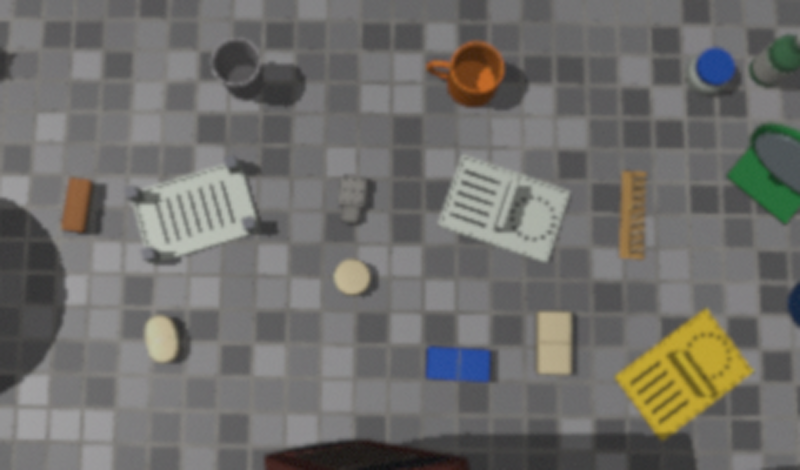

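View pics/scenec.png

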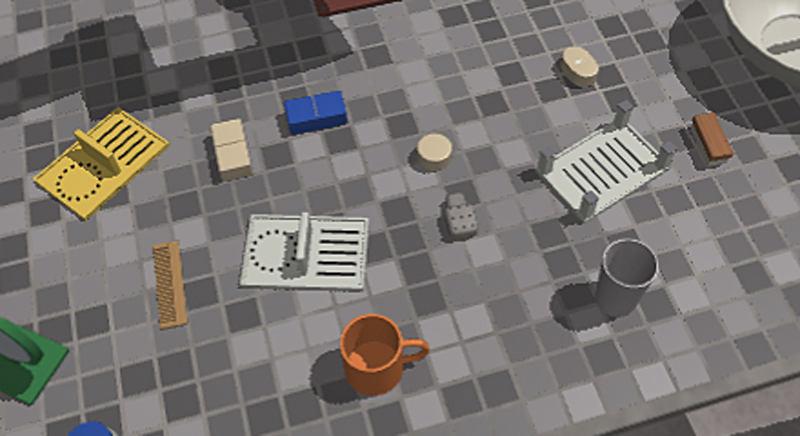

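In the top picture: cream bar (366,266), and its look-alike the blue bar (325,274), not meant. White upper tier (345,208), and its look-alike the yellow tray (421,279), not meant. Oval soap is at (199,264), round soap at (280,238), lower tier with four posts at (213,210), pumice at (279,204). I choose the cream bar and the white tray.

```bash
cat >> h.py <<'E'
def rect(p,im,xy,r,zlo,zhi,pred=None):
    """min-area rectangle of cloud points near xy with z in band"""
    m=(np.hypot(p[...,0]-xy[0],p[...,1]-xy[1])<r)&(p[...,2]>zlo)&(p[...,2]<zhi)
    if pred is not None: m&=pred(im.astype(int))
    m=cv2.morphologyEx(m.astype(np.uint8),cv2.MORPH_OPEN,np.ones((2,2)))>0
    q=p[m];(c,s,a)=cv2.minAreaRect((q[:,:2]*1000).astype(np.float32))
    if s[0]<s[1]: s=s[::-1];a+=90
    return np.round(c,1),np.round(s,1),round((a+90)%180-90,1),m.sum(),np.round(np.median(q[:,2])*1000,1)
E
python3 - <<'E'
from h import *
for n in("top","scene"):
    im=cv2.imread(f"pics/{n}0.png")[:,:,::-1];p=np.load(n+"_p.npy")
    hi=.006 if n=="top" else 0
    print(n,"floor",np.nanmedian(p[...,2]))
    for l,xy,r,z0,z1 in[("bar",(.356,-.304),.07,.024,.045),("oval",(.358,.292),.06,.02,.045),("round",(.455,.003),.05,.02,.045),("upper",(.568,-.231),.125,.0035,.07),("wall",(.568,-.231),.125,.04,.07),("lower",(.556,.257),.125,.004,.07),("posts",(.556,.257),.12,.04,.07)]:
        w=(lambda i:i.min(-1)>130) if l in("upper","lower") else None
        print(l,*rect(p,im,xy,r,z0,z1,w))
E
```

```text
top floor 0.0003518268435293015
bar [ 357.5 -309.8] [104.2  49.4] -22.4 381 nan
oval [351.8 292.9] [71.  38.7] 23.9 240 nan
round [4.526e+02 4.000e-01] [52.6 50.5] -0.3 187 31.1
upper [ 575.9 -240.8] [171.4 155.2] 66.8 1114 nan
wall [ 567.7 -239. ] [80.6 15.2] -18.3 73 57.7
lower [538.4 243.4] [159.9 136.5] 38.4 1029 nan
posts [553.3 256.3] [187.3 115.7] -71.2 124 nan
scene floor -0.0012472702618048226
bar [ 352.  -302.1] [117.3  49.1] -2.4 470 31.8
oval [360.8 297.2] [64.4 64.4] 54.0 269 nan
round [452.3   9. ] [66.8 43.7] -58.6 253 nan
upper [nan nan] [0. 0.] 0.0 966 nan
wall [ 560.9 -226.7] [101.2   9.7] -19.3 146 54.2
lower [560.2 253.2] [177.8 120.1] -71.3 609 5.5
posts [548.3 272.8] [220.7 127.1] -71.6 228 51.4
```

```bash
sed -i 's/    q=p\[m\];/    q=p[m];q=q[~np.isnan(q[:,0])];/' h.py
python3 -m jog '{"offset":[[0.32,0.54,0.1],[0.32,0.54,0.1],[0.32,0.54,0.1],[0.32,0.54,0.1],[0.32,0.54,0.1]],"twist":[0,0,0,0,0]}' 85
python3 -m jog '{"offset":[[0.1,0.18,0.05],[0.1,0.18,0.05],[0.1,0.18,0.05],[0.1,0.18,0.05],[0.1,0.18,0.05]],"twist":[0,0,0,0,0]}'
python3 - <<'E'
from h import *
print(state()["tool_pos"]);c=get_calibration("wrist");im,d=capture("wrist");save("w1",im);np.save("w1_p.npy",cloud(c,d));print(np.round(c["pose"],3))
E
```

```text
t: 1.6
tool_pos: [0.3039, -0.3852, 0.288]
tool_rot: [0.0, 0.99, 0.143, 0.0]
ft_force: [0.1, 0.7, 0.0]
width: 0.996
grip_force: 0.0
t: 2.1
tool_pos: [0.3528, -0.2976, 0.3123]
tool_rot: [0.0, 0.99, 0.143, -0.0]
ft_force: [-0.4, -0.7, -0.9]
width: 0.999
grip_force: 0.0
[ 0.35283428 -0.29755871  0.31228919]
[[ 0.283 -0.911 -0.299  0.429]
 [-0.959 -0.268 -0.088 -0.276]
 [ 0.     0.312 -0.95   0.439]
 [ 0.     0.     0.     1.   ]]
```

View pics/w1.png

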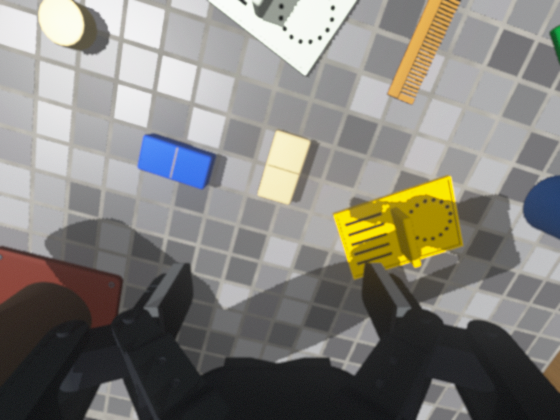

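The wrist view confirms it: cream bar at (285,167), blue look-alike at (177,160), yellow tray at (400,225), corner of the white tray at (300,30).

```bash
python3 - <<'E'
from h import *
im=cv2.imread("pics/w1.png")[:,:,::-1];p=np.load("w1_p.npy")
print("table",np.round(np.nanmedian(p[260:380:,230:330,2]),4))
for z0 in(.02,.028):print("bar",*rect(p,im,(.356,-.304),.075,z0,.05))
print("round",*rect(p,im,(.455,.003),.05,.02,.05))
# mask in pixels, corners to plane z=.034
m=((im[...,0].astype(int)-im[...,2])>25)&(np.hypot(p[...,0]-.356,p[...,1]+.304)<.075)
q=p[m];print(np.nanpercentile(q,[5,50,95],axis=0).round(3),m.sum())
p2=np.load("top_p.npy");print("bar top",*rect(p2,im,(.356,-.304),.075,.028,.05))
print("tool yaw",state()["tool_rot"])
E
```

```text
table 0.0016
bar [ 352.2 -310.5] [106.   54.6] -0.6 2487 34.7
bar [ 352.  -310.5] [105.5  54.4] -0.4 2467 34.7
round [452.8   1.7] [59.9 55.9] -9.1 2000 30.2
[[ 0.316 -0.331  0.031]
 [ 0.362 -0.306  0.035]
 [ 0.402 -0.283  0.037]] 2679
bar top [ 354.7 -312.5] [95.7 55.4] -1.0 373 35.5
tool yaw [-1.89649396e-04  9.89754127e-01  1.42781428e-01 -4.43572764e-04]
```

```bash
cat >> h.py <<'E'
def blob(p,xy,r,z0,z1,m0=None):
    m=(np.hypot(p[...,0]-xy[0],p[...,1]-xy[1])<r)&(p[...,2]>z0)&(p[...,2]<z1)
    if m0 is not None:m&=m0
    m=cv2.morphologyEx(m.astype(np.uint8),cv2.MORPH_OPEN,np.ones((3,3)))
    n,lab,st,_=cv2.connectedComponentsWithStats(m);k=1+np.argmax(st[1:,4]);q=p[lab==k]
    q=q[~np.isnan(q[:,0])];c=np.median(q,0)
    mu,ev=cv2.PCACompute(q[:,:2].astype(np.float32),None);a=np.degrees(np.arctan2(ev[0][1],ev[0][0]));a=(a+90)%180-90
    t=(q[:,:2]-mu)@ev.T;lo,hi=np.percentile(t,[1.5,98.5],axis=0)
    ctr=mu[0]+((lo+hi)/2)@ev
    return dict(mean=np.round(mu[0]*1e3,1),mid=np.round(ctr*1e3,1),size=np.round((hi-lo)*1e3,1),ang=round(a,1),n=len(q),z=np.round(c[2]*1e3,1))
E
python3 - <<'E'
from h import *
p=np.load("w1_p.npy")
print(blob(p,(.356,-.304),.075,.03,.05));print(blob(p,(.455,.003),.05,.026,.05))
p=np.load("top_p.npy")
for a in[((.356,-.304),.075,.028,.05),((.356,.292),.06,.026,.05),((.455,.003),.05,.026,.05),((.568,-.231),.12,.045,.07)]:print(blob(p,*a))
E
```

```text
{'mean': array([ 359.6, -306.4], dtype=float32), 'mid': array([ 358.1, -306.6]), 'size': array([92.1, 47.9]), 'ang': np.float32(-0.8), 'n': 2458, 'z': np.float64(34.7)}
{'mean': array([453.6,   0.5], dtype=float32), 'mid': array([452.4,   1. ]), 'size': array([51.2, 47. ]), 'ang': np.float32(-80.9), 'n': 1824, 'z': np.float64(30.4)}
{'mean': array([ 357.5, -306.3], dtype=float32), 'mid': array([ 357.1, -306.4]), 'size': array([92.3, 47.1]), 'ang': np.float32(-0.2), 'n': 373, 'z': np.float64(35.9)}
{'mean': array([353.9, 293.2], dtype=float32), 'mid': array([353.1, 294.5]), 'size': array([65.4, 44.5]), 'ang': np.float32(11.1), 'n': 198, 'z': np.float64(31.8)}
{'mean': array([456.8,   4.2], dtype=float32), 'mid': array([456.8,   4.7]), 'size': array([50.8, 48.8]), 'ang': np.float32(2.1), 'n': 167, 'z': np.float64(31.7)}
{'mean': array([ 565. , -231.3], dtype=float32), 'mid': array([ 564.9, -231.4]), 'size': array([67.6, 11.4]), 'ang': np.float32(-18.9), 'n': 69, 'z': np.float64(59.2)}
```

```bash

python3 -m jog '{"offset":[[0.01,-0.018,-0.38],[0.01,-0.018,-0.38],[0.01,-0.018,-0.38],[0.01,-0.018,-0.38],[0.01,-0.018,-0.38]],"twist":[-0.148,-0.148,-0.148,-0.148,-0.148]}' 85; python3 - <<'E'
from h import *
s=state();print(s["tool_pos"]-[.358,-.3065,.022],s["tool_rot"])
c=get_calibration("wrist");im,d=capture("wrist");save("w2",im);p=cloud(c,d)
print(blob(p,(.358,-.306),.075,.028,.05))
E
```

```text
t: 2.65
tool_pos: [0.3538, -0.3032, 0.116]
tool_rot: [-0.005, 1.0, -0.005, -0.004]
ft_force: [-0.1, 1.1, 0.4]
width: 0.992
grip_force: 0.0
[-0.00416967  0.00326519  0.09398062] [-0.00508439  0.99996199 -0.00549292 -0.00447199]
{'mean': array([ 361.9, -306.3], dtype=float32), 'mid': array([ 358.9, -306.3]), 'size': array([91.7, 47.8]), 'ang': np.float32(-0.8), 'n': 7975, 'z': np.float64(34.7)}
```

```bash

python3 -m jog '{"offset":[[0,0,-0.1],[0,0,-0.1],[0,0,-0.1]],"twist":[0,0,0]}' 85
```

```text
t: 3.0
tool_pos: [0.3585, -0.3069, 0.0743]
tool_rot: [0.0, 1.0, -0.005, 0.0]
ft_force: [0.3, 0.0, 1.3]
width: 0.993
grip_force: 0.0
```

Aligned; descend to 0.022 and grip.

```bash

python3 -m jog '{"offset":[[0,0,-0.05],[0,0,-0.104],[0,0,-0.104],[0,0,-0.104]],"twist":[0,0,0,0]}' 85
python3 -m jog '{"offset":[[0,0,0],[0,0,0],[0,0,0],[0,0,0],[0,0,0]],"twist":[0,0,0,0,0]}' 0 40
python3 -m jog '{"offset":[[0,0,0],[0,0,0.1],[0,0,0.2],[0,0,0.3],[0,0,0.3]],"twist":[0,0,0,0,0]}'
```

```text
t: 3.4
tool_pos: [0.3594, -0.3074, 0.0232]
tool_rot: [0.001, 1.0, -0.004, 0.001]
ft_force: [0.9, 0.0, -0.3]
width: 0.998
grip_force: 0.0
t: 3.9
tool_pos: [0.3592, -0.3069, 0.0224]
tool_rot: [0.001, 1.0, -0.004, 0.001]
ft_force: [-1.3, 1.0, 8.9]
width: 0.578
grip_force: 42.2
t: 4.4
tool_pos: [0.3616, -0.3097, 0.1791]
tool_rot: [0.006, 1.0, -0.004, 0.005]
ft_force: [1.3, -1.5, -0.8]
width: 0.578
grip_force: 42.7
```

```bash

for i in 1; do :; done
python3 -m jog '{"offset":[[0.15,0.5,0.2],[0.15,0.5,0.2],[0.15,0.5,0.2],[0.15,0.5,0.2],[0.15,0.5,0.2]],"twist":[0.95,0.95,0.95,0.95,0.95]}'
python3 -m jog '{"offset":[[0.15,0.5,0.03],[0.15,0.5,0.03],[0.15,0.5,0.03],[0.15,0.5,0.03],[0.15,0.5,0.03]],"twist":[0.575,0.575,0.575,0.575,0.575]}'
python3 -m jog '{"offset":[[0.0,0,0],[0,0,0]],"twist":[0.2,0.2]}'
```

```text
t: 4.9
tool_pos: [0.4251, -0.0804, 0.2605]
tool_rot: [0.0, 0.931, 0.365, 0.0]
ft_force: [1.0, -0.5, -1.2]
width: 0.575
grip_force: 42.7
t: 5.4
tool_pos: [0.4969, 0.159, 0.2741]
tool_rot: [0.0, 0.732, 0.681, -0.0]
ft_force: [1.0, -1.3, -0.8]
width: 0.578
grip_force: 42.7
t: 5.6
tool_pos: [0.4966, 0.1587, 0.2734]
tool_rot: [-0.001, 0.621, 0.784, -0.001]
ft_force: [-0.2, -0.5, -1.3]
width: 0.578
grip_force: 42.8
```

```bash

python3 -m jog '{"offset":[[0.114,0.2,0.05],[0.114,0.2,0.05],[0.114,0.2,0.05],[0.114,0.2,0.05],[0.114,0.2,0.05]],"twist":[0.05,0.05,0.05,0.05,0.05]}'
python3 - <<'E'
from h import *
s=state();print(s["tool_pos"],s["tool_rot"],s["joints"])
c=get_calibration("wrist");im,d=capture("wrist");save("w3",im);p=cloud(c,d);np.save("w3_p.npy",p)
for x in masks_of("wrist","lower_tier"):
    r=x["region"];print(x["confidence"],x["at"],np.nanmedian(p[r],0))
    m=r&(p[...,2]>.045)&(p[...,2]<.065);n,l,st,_=cv2.connectedComponentsWithStats(m.astype(np.uint8))
    for k in range(1,n):
        if st[k,4]>30:print(st[k,4],np.nanmean(p[l==k],0).round(4))
print(mark_of("wrist","lower_tier"))
E
```

```text
t: 6.1
tool_pos: [0.5534, 0.2565, 0.2982]
tool_rot: [-0.0, 0.585, 0.811, -0.001]
ft_force: [-0.1, -0.8, -1.5]
width: 0.575
grip_force: 42.9
[0.55343875 0.25652439 0.29822853] [-4.61200941e-04  5.84706966e-01  8.11243779e-01 -1.03989136e-03] [ 3.05084490e-01  1.58707272e-01  1.50391095e+00 -5.06861204e-04
  1.48119288e+00 -1.66273960e-02]
0.96 [278.3, 139.0] [0.54293134 0.29361042 0.00701619]
257 [0.4841 0.3145 0.0565]
250 [0.577  0.3443 0.0563]
[{'at': [280.0, 167.6], 'confidence': 0.82}]
```

View pics/w3.png

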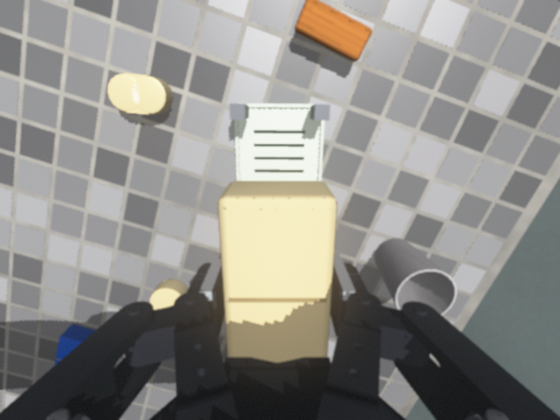

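```bash
python3 - <<'E'
from h import *
for n,lo,hi in(("w3",.053,.06),("top",.053,.063),("scene",.046,.06)):
    p=np.load(n+"_p.npy")
    m=(np.hypot(p[...,0]-.555,p[...,1]-.255)<.13)&(p[...,2]>lo)&(p[...,2]<hi);k,l,st,_=cv2.connectedComponentsWithStats(m.astype(np.uint8))
    for i in range(1,k):
        if st[i,4]>8:
            q=p[l==i];print(n,st[i,4],((np.percentile(q,4,axis=0)+np.percentile(q,96,axis=0))/2).round(4),q.mean(0).round(4))
p=np.load("w3_p.npy")
m=(p[...,2]>.004)&(p[...,2]<.02)&(np.hypot(p[...,0]-.555,p[...,1]-.255)<.115)
q=p[m];a=np.radians(107.8);u=np.array([[-np.sin(a),np.cos(a)],[np.cos(a),np.sin(a)]])  # rows: x-ish,y
t=(q[:,:2]-[.555,.253])@u.T;print("tray extents",np.percentile(t,[0.5,99.5],axis=0).round(4))
E
```

```text
w3 254 [0.4839 0.3144 0.0566] [0.4838 0.3144 0.0567]
w3 244 [0.5778 0.3444 0.0567] [0.5778 0.3445 0.0567]
top 26 [0.6281 0.1929 0.0582] [0.6286 0.1931 0.0573]
top 20 [0.5795 0.3463 0.0574] [0.5804 0.3452 0.0572]
top 20 [0.534  0.1622 0.0578] [0.5332 0.1619 0.0579]
top 22 [0.4833 0.3157 0.0579] [0.4837 0.3154 0.0574]
scene 45 [0.4861 0.315  0.053 ] [0.4858 0.3148 0.0538]
scene 51 [0.5809 0.3459 0.0523] [0.581  0.3453 0.053 ]
scene 45 [0.5332 0.1634 0.0524] [0.5346 0.1632 0.0534]
scene 54 [0.6305 0.1945 0.053 ] [0.6307 0.1936 0.0537]
tray extents [[-0.0595 -0.0133]
 [ 0.0583  0.09  ]]
```

```bash

python3 -m jog '{"offset":[[0.005,-0.005,-0.1],[0.005,-0.005,-0.2],[0.005,-0.005,-0.3],[0.005,-0.005,-0.38],[0.005,-0.005,-0.38]],"twist":[-0.006,-0.006,-0.006,-0.006,-0.006]}'
python3 -m jog '{"offset":[[0,0,-0.05],[0,0,-0.05],[0,0,-0.05]],"twist":[0,0,0]}'
```

```text
t: 6.75
tool_pos: [0.5511, 0.2516, 0.1023]
tool_rot: [-0.004, 0.59, 0.807, -0.005]
ft_force: [-1.1, -0.9, -2.2]
width: 0.578
grip_force: 42.8
t: 7.05
tool_pos: [0.5574, 0.2541, 0.0866]
tool_rot: [0.001, 0.59, 0.807, 0.001]
ft_force: [0.4, -0.8, -1.2]
width: 0.574
grip_force: 42.8
```

```bash

python3 -m jog '{"offset":[[-0.001,0,-0.04],[-0.002,0,-0.09],[-0.002,0,-0.09],[-0.002,0,-0.09]],"twist":[0,0,0,0]}'
```

```text
t: 7.45
tool_pos: [0.5564, 0.2545, 0.0413]
tool_rot: [0.0, 0.59, 0.807, 0.001]
ft_force: [0.1, -0.6, -0.6]
width: 0.577
grip_force: 42.7
```

```bash

python3 -m jog '{"offset":[[-0.001,-0.001,-0.012],[-0.001,-0.001,-0.022],[-0.001,-0.001,-0.024],[-0.001,-0.001,-0.024]],"twist":[0,0,0,0]}'
python3 -m jog '{"offset":[[0,0,0],[0,0,0],[0,0,0],[0,0,0],[0,0,0]],"twist":[0,0,0,0,0]}' 66
python3 -m jog '{"offset":[[0,0,0.06],[0,0,0.15],[0,0,0.25],[0,0,0.35],[0,0,0.45]],"twist":[0,0,0,0,0]}'
```

```text
t: 7.85
tool_pos: [0.5558, 0.2539, 0.0284]
tool_rot: [0.0, 0.59, 0.807, 0.001]
ft_force: [-1.2, -0.4, 3.2]
width: 0.575
grip_force: 43.3
t: 8.35
tool_pos: [0.555, 0.2537, 0.0273]
tool_rot: [-0.0, 0.59, 0.807, -0.0]
ft_force: [-0.5, -0.5, -0.5]
width: 0.771
grip_force: 0.0
t: 8.85
tool_pos: [0.5547, 0.2537, 0.2544]
tool_rot: [-0.0, 0.59, 0.807, 0.0]
ft_force: [0.4, 1.3, -0.4]
width: 0.772
grip_force: 0.0
```

```bash

python3 -m jog '{"offset":[[0,0,0.08],[0,0,0.08],[0,0,0.08]],"twist":[0,0,0]}' 85
python3 - <<'E'
from h import *
s=state();print(s["tool_pos"])
c=get_calibration("wrist");im,d=capture("wrist");save("w4",im);p=cloud(c,d);np.save("w4_p.npy",p)
print("bar",blob(p,(.5558,.2538),.065,.034,.046))
m=(np.hypot(p[...,0]-.555,p[...,1]-.255)<.13)&(p[...,2]>.053)&(p[...,2]<.06);k,l,st,_=cv2.connectedComponentsWithStats(m.astype(np.uint8))
for i in range(1,k):
    if st[i,4]>50:
        q=p[l==i];print(st[i,4],q.mean(0).round(4))
print("oval",blob(p,(.355,.293),.06,.026,.045),"round",blob(p,(.455,.003),.05,.026,.045))
E
```

```text
t: 9.15
tool_pos: [0.5556, 0.254, 0.2939]
tool_rot: [0.001, 0.59, 0.808, 0.001]
ft_force: [0.4, -0.8, -1.1]
width: 0.994
grip_force: 0.0
[0.55558407 0.25397174 0.29385703]
bar {'mean': array([555.8, 253.6], dtype=float32), 'mid': array([556.3, 251.8]), 'size': array([92.4, 48.1]), 'ang': np.float32(-72.5), 'n': 2757, 'z': np.float64(40.6)}
258 [0.5773 0.3448 0.0566]
250 [0.4838 0.3142 0.0567]
178 [0.5328 0.1625 0.0568]
180 [0.6276 0.1935 0.0565]Traceback (most recent call last):
  File "<stdin>", line 9, in <module>
  File "h.py", line 33, in blob
    n,lab,st,_=cv2.connectedComponentsWithStats(m);k=1+np.argmax(st[1:,4]);q=p[lab==k]
                                                       ~~~~~~~~~^^^^^^^^^^
    return _wrapfunc(a, 'argmax', axis=axis, out=out, **kwds)
    return bound(*args, **kwds)
ValueError: attempt to get argmax of an empty sequence
```

View pics/w4.png

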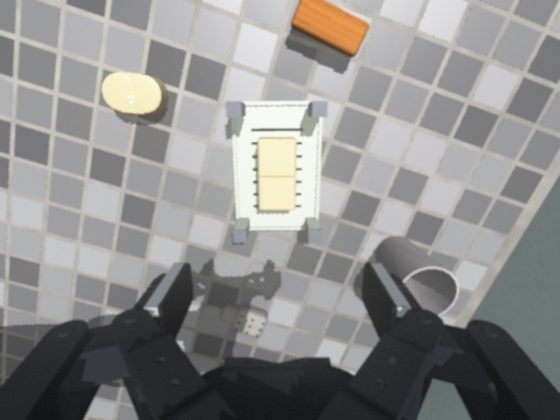

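The bar lies in the middle of the lower tier, at pixel (277,173), with posts around it and the oval soap at (133,93). Next is the upper tier.

```bash

python3 -m jog '{"offset":[[0.01,-0.5,0],[0.01,-0.5,0],[0.01,-0.5,0],[0.01,-0.5,0],[0.01,-0.5,0]],"twist":[-0.7,-0.7,-0.7,-0.7,-0.7]}'
python3 -m jog '{"offset":[[0.01,-0.47,0],[0.01,-0.47,0],[0.01,-0.47,0],[0.01,-0.47,0],[0.01,-0.47,0]],"twist":[-0.6,-0.6,-0.6,-0.6,-0.6]}'
python3 -m jog '{"offset":[[0,0,0],[0,0,0],[0,0,0],[0,0,0],[0,0,0]],"twist":[-0.35,-0.35,-0.35,-0.35,-0.35]}'
python3 - <<'E'
from h import *
s=state();print(s["tool_pos"],s["joints"],2*np.degrees(np.arctan2(s["tool_rot"][2],s["tool_rot"][1])))
print("oval",blob(np.load("w4_p.npy"),(.355,.293),.06,.026,.045))
c=get_calibration("wrist");im,d=capture("wrist");save("w5",im);p=cloud(c,d);np.save("w5_p.npy",p)
print("wall",blob(p,(.566,-.232),.1,.05,.07));print("wall",blob(p,(.566,-.232),.1,.055,.07))
print("tray",blob(p,(.566,-.232),.12,.004,.014))
E
```

```text
t: 9.7
tool_pos: [0.5586, 0.0022, 0.2895]
tool_rot: [-0.001, 0.846, 0.533, -0.002]
ft_force: [0.1, 0.5, -0.8]
width: 0.993
grip_force: 0.0
t: 10.2
tool_pos: [0.5635, -0.2339, 0.2892]
tool_rot: [-0.001, 0.983, 0.185, -0.002]
ft_force: [-0.1, 0.7, -0.2]
width: 0.998
grip_force: 0.0
t: 10.7
tool_pos: [0.5639, -0.2307, 0.2891]
tool_rot: [-0.001, 0.987, -0.162, -0.002]
ft_force: [-0.2, -0.7, -0.2]
width: 0.995
grip_force: 0.0
[ 0.56394015 -0.23069927  0.28913243] [-5.17683349e-01  1.63559782e-01  1.51532431e+00  1.86337856e-05
  1.46794909e+00  1.37910861e+00] -18.67828626163018
oval {'mean': array([356.1, 294.6], dtype=float32), 'mid': array([356. , 294.2]), 'size': array([67.5, 43.7]), 'ang': np.float32(11.7), 'n': 2056, 'z': np.float64(30.6)}
wall {'mean': array([ 568.6, -234.1], dtype=float32), 'mid': array([ 567.9, -233.9]), 'size': array([76.5, 11.3]), 'ang': np.float32(-18.8), 'n': 633, 'z': np.float64(58.4)}
wall {'mean': array([ 568.1, -234. ], dtype=float32), 'mid': array([ 567.5, -233.7]), 'size': array([75.5, 11.3]), 'ang': np.float32(-18.8), 'n': 624, 'z': np.float64(58.4)}
tray {'mean': array([ 570.3, -234.2], dtype=float32), 'mid': array([ 567.9, -233.3]), 'size': array([173.7, 116.3]), 'ang': np.float32(71.4), 'n': 10628, 'z': np.float64(7.0)}
```

View pics/w5.png

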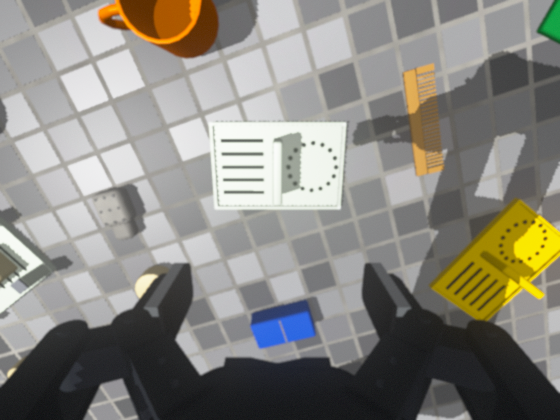

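White tray at (278,168), slots to the left (world +y), ring on the right. Grasp the wall.

```bash

python3 -m jog '{"offset":[[0.007,-0.006,-0.1],[0.007,-0.006,-0.2],[0.007,-0.006,-0.3],[0.007,-0.006,-0.38],[0.007,-0.006,-0.38]],"twist":[0,0,0,0,0]}' 60
python3 -m jog '{"offset":[[0,0,0],[0,0,0],[0,0,0]],"twist":[0,0,0]}'
```

```text
t: 11.25
tool_pos: [0.5623, -0.2307, 0.093]
tool_rot: [-0.003, 0.987, -0.159, -0.008]
ft_force: [-0.2, 0.3, -1.1]
width: 0.7
grip_force: 0.0
t: 11.55
tool_pos: [0.5705, -0.2352, 0.1057]
tool_rot: [0.001, 0.987, -0.159, 0.002]
ft_force: [0.1, 0.5, 0.1]
width: 0.701
grip_force: 0.0
```

```bash

python3 -m jog '{"offset":[[-0.004,0.002,-0.06],[-0.004,0.002,-0.13],[-0.004,0.002,-0.13],[-0.004,0.002,-0.13],[-0.004,0.002,-0.13]],"twist":[0,0,0,0,0]}' 60
python3 -m jog '{"offset":[[0,0,0],[0,0,0],[0,0,0],[0,0,0],[0,0,0]],"twist":[0,0,0,0,0]}' 0 90
python3 -m jog '{"offset":[[0,0,0.0],[0,0,0.06],[0,0,0.12],[0,0,0.22],[0,0,0.32]],"twist":[0,0,0,0,0]}'
```

```text
t: 12.05
tool_pos: [0.5684, -0.2342, 0.0403]
tool_rot: [0.001, 0.987, -0.159, 0.002]
ft_force: [0.2, 0.0, -0.2]
width: 0.702
grip_force: 0.0
t: 12.55
tool_pos: [0.5672, -0.2335, 0.0385]
tool_rot: [0.0, 0.987, -0.159, 0.001]
ft_force: [-1.1, 0.7, 5.8]
width: 0.129
grip_force: 88.8
t: 13.05
tool_pos: [0.5652, -0.2325, 0.197]
tool_rot: [-0.001, 0.987, -0.159, -0.002]
ft_force: [1.4, 0.2, -1.7]
width: 0.129
grip_force: 87.6
```

```bash

python3 -m jog '{"offset":[[-0.01,0.5,0.06],[-0.01,0.5,0.06],[-0.01,0.5,0.06],[-0.01,0.5,0.06],[-0.01,0.5,0.06]],"twist":[0.32,0.32,0.32,0.32,0.32]}'
python3 -m jog '{"offset":[[-0.01,0.474,0],[-0.01,0.474,0],[-0.01,0.474,0],[-0.01,0.474,0],[-0.01,0.474,0]],"twist":[0,0,0,0,0]}'
python3 -m jog '{"offset":[[0,0,0],[0,0,0],[0,0,0]],"twist":[0,0,0]}'
python3 - <<'E'
from h import *
s=state();a=2*np.degrees(np.arctan2(s["tool_rot"][2],s["tool_rot"][1]));print(s["tool_pos"],a)
c=get_calibration("wrist");im,d=capture("wrist");save("w6",im);p=cloud(c,d);np.save("w6_p.npy",p)
z=s["tool_pos"][2]
print("tray floor",blob(p,(.5554,.2537),.12,z-.042,z-.022));print("wall",blob(p,(.5554,.2537),.12,z+.014,z+.025))
E
```

```text
t: 13.55
tool_pos: [0.5606, 0.0168, 0.2266]
tool_rot: [-0.0, 0.987, 0.161, -0.001]
ft_force: [0.9, -0.1, -1.7]
width: 0.134
grip_force: 88.1
t: 14.05
tool_pos: [0.5554, 0.2549, 0.2263]
tool_rot: [-0.0, 0.987, 0.16, -0.001]
ft_force: [0.9, -0.0, -2.3]
width: 0.128
grip_force: 88.2
t: 14.35
tool_pos: [0.5563, 0.251, 0.2264]
tool_rot: [0.0, 0.987, 0.159, -0.001]
ft_force: [0.4, -0.3, -2.7]
width: 0.132
grip_force: 88.4
[0.55631271 0.2509898  0.22641774] 18.291978897592067
tray floor {'mean': array([574.6, 255.7], dtype=float32), 'mid': array([566.4, 253. ]), 'size': array([175.4,  98.2]), 'ang': np.float32(-71.8), 'n': 44438, 'z': np.float64(194.9)}
wall {'mean': array([565.2, 252.7], dtype=float32), 'mid': array([562.2, 252.6]), 'size': array([66.5, 20.4]), 'ang': np.float32(18.0), 'n': 4745, 'z': np.float64(246.5)}
```

View pics/w6.png

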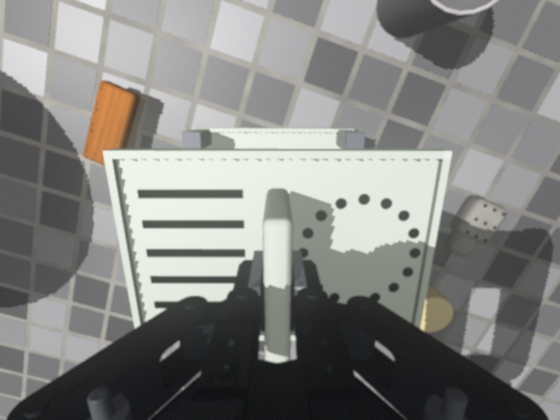

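```bash

python3 -m jog '{"offset":[[-0.002,0.005,-0.08],[-0.002,0.005,-0.16],[-0.002,0.005,-0.23],[-0.002,0.005,-0.23],[-0.002,0.005,-0.23]],"twist":[0,0,0,0,0]}'
python3 -m jog '{"offset":[[0,0,0],[0,0,0]],"twist":[0,0]}'
```

```text
t: 14.9
tool_pos: [0.5556, 0.2534, 0.1123]
tool_rot: [0.0, 0.987, 0.158, -0.001]
ft_force: [0.5, -0.6, -1.4]
width: 0.122
grip_force: 88.3
t: 15.1
tool_pos: [0.5576, 0.2548, 0.1152]
tool_rot: [-0.0, 0.987, 0.159, 0.002]
ft_force: [-0.9, 0.4, -2.0]
width: 0.126
grip_force: 88.3
```

```bash

python3 -m jog '{"offset":[[-0.002,-0.001,-0.02],[-0.002,-0.001,-0.03],[-0.002,-0.001,-0.036],[-0.002,-0.001,-0.038],[-0.002,-0.001,-0.038]],"twist":[0,0,0,0,0]}'
```

```text
t: 15.6
tool_pos: [0.5543, 0.254, 0.0944]
tool_rot: [0.0, 0.987, 0.159, -0.0]
ft_force: [-5.8, -2.1, 8.7]
width: 0.125
grip_force: 90.3
```

```bash

python3 -m jog '{"offset":[[0,0,0],[0,0,0],[0,0,0],[0,0,0],[0,0,0]],"twist":[0,0,0,0,0]}' 50 40
python3 -m jog '{"offset":[[0,0,0.06],[0,0,0.15],[0,0,0.25],[0,0,0.35],[0,0,0.4]],"twist":[0,0,0,0,0]}'
python3 -m jog '{"offset":[[0,0,0],[0,0,0]],"twist":[0,0]}' 85
python3 - <<'E'
from h import *
s=state();print(s["tool_pos"])
c=get_calibration("wrist");im,d=capture("wrist");save("w7",im);p=cloud(c,d);np.save("w7_p.npy",p)
print("tray floor",blob(p,(.5554,.2537),.12,.058,.072));print("wall",blob(p,(.5554,.2537),.12,.108,.125))
E
```

```text
t: 16.1
tool_pos: [0.5546, 0.254, 0.093]
tool_rot: [0.0, 0.987, 0.159, -0.0]
ft_force: [-0.7, -1.1, 0.2]
width: 0.586
grip_force: 0.0
t: 16.6
tool_pos: [0.5562, 0.2546, 0.2992]
tool_rot: [-0.001, 0.987, 0.159, 0.004]
ft_force: [1.0, -0.4, 0.2]
width: 0.58
grip_force: 0.0
t: 16.8
tool_pos: [0.5547, 0.254, 0.2934]
tool_rot: [-0.0, 0.987, 0.159, 0.0]
ft_force: [0.1, 0.2, -0.6]
width: 0.905
grip_force: 0.0
[0.55469736 0.25401865 0.29341676]
tray floor {'mean': array([556.8, 253.6], dtype=float32), 'mid': array([554.1, 252.7]), 'size': array([173.9, 117.3]), 'ang': np.float32(-71.8), 'n': 13536, 'z': np.float64(63.0)}
wall {'mean': array([556.5, 253. ], dtype=float32), 'mid': array([554.8, 252.3]), 'size': array([76.5, 11.7]), 'ang': np.float32(17.7), 'n': 832, 'z': np.float64(114.4)}
```

View pics/w7.png

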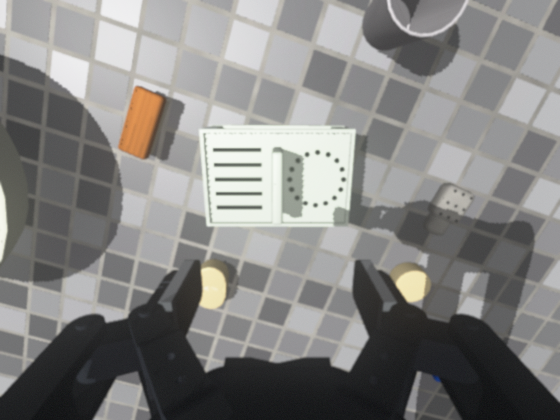

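Upper tier sits squarely at pixel (280,177), slots left, ring right, oval soap at (212,285), round at (412,282). Now the oval soap.

```bash

python3 -m jog '{"offset":[[-0.397,0.081,0],[-0.397,0.081,0],[-0.397,0.081,0],[-0.397,0.081,0],[-0.397,0.081,0]],"twist":[-0.057,-0.057,-0.057,-0.057,-0.057]}'
python3 -m jog '{"offset":[[0,0,-0.08],[0,0,-0.1],[0,0,-0.1],[0,0,-0.1]],"twist":[0,0,0,0]}'
python3 - <<'E'
from h import *
s=state();a=2*np.degrees(np.arctan2(s["tool_rot"][2],s["tool_rot"][1]));print(s["tool_pos"],a)
c=get_calibration("wrist");im,d=capture("wrist");p=cloud(c,d)
print("oval",blob(p,(.356,.294),.06,.026,.045))
E
```

```text
t: 17.35
tool_pos: [0.3506, 0.2948, 0.2904]
tool_rot: [0.001, 0.995, 0.105, -0.003]
ft_force: [0.5, 0.6, 0.3]
width: 0.998
grip_force: 0.0
t: 17.75
tool_pos: [0.3565, 0.2942, 0.2431]
tool_rot: [0.0, 0.995, 0.102, -0.001]
ft_force: [-1.5, -0.2, -0.3]
width: 1.0
grip_force: 0.0
[0.35646447 0.2942394  0.24310594] 11.749936592628789
oval {'mean': array([356.3, 293.3], dtype=float32), 'mid': array([355.4, 293.3]), 'size': array([66.4, 43.6]), 'ang': np.float32(13.3), 'n': 2056, 'z': np.float64(30.7)}
```

```bash

python3 -m jog '{"offset":[[0,-0.001,-0.1],[0,-0.001,-0.2],[0,-0.001,-0.3],[0,-0.001,-0.36],[0,-0.001,-0.36]],"twist":[0.005,0.005,0.005,0.005,0.005]}'
python3 -m jog '{"offset":[[0,0,-0.04],[0,0,-0.084],[0,0,-0.084],[0,0,-0.084]],"twist":[0,0,0,0]}'
python3 -m jog '{"offset":[[0,0,0],[0,0,0],[0,0,0],[0,0,0],[0,0,0]],"twist":[0,0,0,0,0]}' 0 35
python3 -m jog '{"offset":[[0,0,0],[0,0,0.1],[0,0,0.2],[0,0,0.3],[0,0,0.34]],"twist":[0,0,0,0,0]}'
```

```text
t: 18.3
tool_pos: [0.3537, 0.2922, 0.0598]
tool_rot: [0.002, 0.994, 0.107, -0.004]
ft_force: [-1.0, -0.2, -0.0]
width: 1.0
grip_force: 0.0
t: 18.7
tool_pos: [0.3576, 0.2948, 0.0232]
tool_rot: [-0.0, 0.994, 0.108, 0.001]
ft_force: [0.4, -0.0, 0.4]
width: 0.996
grip_force: 0.0
t: 19.2
tool_pos: [0.3571, 0.2946, 0.0226]
tool_rot: [-0.0, 0.994, 0.108, 0.001]
ft_force: [-0.2, -0.3, 7.7]
width: 0.533
grip_force: 36.6
t: 19.7
tool_pos: [0.3582, 0.2953, 0.1969]
tool_rot: [-0.002, 0.994, 0.108, 0.004]
ft_force: [1.7, 0.3, -0.1]
width: 0.53
grip_force: 36.8
```

```bash

python3 -m jog '{"offset":[[0.36,0.007,0.02],[0.36,0.007,0.02],[0.36,0.007,0.02],[0.36,0.007,0.02],[0.36,0.007,0.02]],"twist":[0.503,0.503,0.503,0.503,0.503]}'
python3 -m jog '{"offset":[[0.0,0,0],[0,0,0],[0,0,0],[0,0,0]],"twist":[0.128,0.128,0.128,0.128]}'
```

```text
t: 20.2
tool_pos: [0.5397, 0.2967, 0.2011]
tool_rot: [0.0, 0.885, 0.466, 0.001]
ft_force: [-0.3, 0.4, -1.2]
width: 0.534
grip_force: 36.7
t: 20.6
tool_pos: [0.5359, 0.2974, 0.2011]
tool_rot: [-0.0, 0.82, 0.572, -0.0]
ft_force: [-0.4, -0.7, -2.0]
width: 0.528
grip_force: 36.7
```

```bash

python3 -m jog '{"offset":[[0.007,0.002,-0.08],[0.007,0.002,-0.16],[0.007,0.002,-0.2],[0.007,0.002,-0.2],[0.007,0.002,-0.2]],"twist":[0,0,0,0,0]}'
python3 -m jog '{"offset":[[0,0,-0.01],[0,0,-0.01],[0,0,-0.01]],"twist":[0,0,0]}'
```

```text
t: 21.1
tool_pos: [0.5397, 0.2986, 0.1017]
tool_rot: [-0.0, 0.819, 0.573, -0.0]
ft_force: [-0.5, 0.1, -0.1]
width: 0.534
grip_force: 36.7
t: 21.4
tool_pos: [0.5402, 0.2988, 0.0974]
tool_rot: [0.0, 0.819, 0.574, 0.001]
ft_force: [0.5, -0.6, -1.1]
width: 0.531
grip_force: 36.7
```

```bash

python3 -m jog '{"offset":[[0,0,-0.01],[0,0,-0.018],[0,0,-0.022],[0,0,-0.023],[0,0,-0.023]],"twist":[0,0,0,0,0]}'
python3 -m jog '{"offset":[[0,0,0],[0,0,0],[0,0,0],[0,0,0],[0,0,0]],"twist":[0,0,0,0,0]}' 56
python3 -m jog '{"offset":[[0,0,0.03],[0,0,0.1],[0,0,0.2],[0,0,0.3],[0,0,0.4]],"twist":[0,0,0,0,0]}'
```

```text
t: 21.9
tool_pos: [0.5396, 0.2985, 0.0846]
tool_rot: [-0.0, 0.819, 0.574, -0.0]
ft_force: [-0.3, 0.1, 0.4]
width: 0.531
grip_force: 36.9
t: 22.4
tool_pos: [0.5396, 0.2985, 0.0847]
tool_rot: [0.0, 0.819, 0.574, 0.0]
ft_force: [-0.1, -0.2, 0.2]
width: 0.654
grip_force: 0.0
t: 22.9
tool_pos: [0.5393, 0.2984, 0.288]
tool_rot: [0.0, 0.819, 0.574, 0.001]
ft_force: [1.2, -0.1, -0.4]
width: 0.655
grip_force: 0.0
```

```bash

python3 -m jog '{"offset":[[-0.155,-0.5,0],[-0.155,-0.5,0],[-0.155,-0.5,0],[-0.155,-0.5,0],[-0.155,-0.5,0]],"twist":[0,0,0,0,0]}' 85
python3 -m jog '{"offset":[[-0.025,-0.1,-0.05],[-0.025,-0.1,-0.05],[-0.025,-0.1,-0.05],[-0.025,-0.1,-0.05],[-0.025,-0.1,-0.05]],"twist":[0,0,0,0,0]}'
python3 - <<'E'
from h import *
s=state();print(s["tool_pos"])
c=get_calibration("wrist");im,d=capture("wrist");p=cloud(c,d);save("w8",im);np.save("w8_p.npy",p)
m=(np.hypot(p[...,0]-.454,p[...,1]-.002)<.045)&(p[...,2]>.027)&(p[...,2]<.04)
q=(p[m][:,:2]*1000).astype(np.float32);print(cv2.minEnclosingCircle(q),np.percentile(q,[1,99],axis=0))
print("round",blob(p,(.454,.002),.05,.026,.045))
E
```

```text
t: 23.4
tool_pos: [0.4647, 0.0582, 0.2861]
tool_rot: [0.001, 0.819, 0.574, 0.001]
ft_force: [0.8, -0.8, 0.7]
width: 0.994
grip_force: 0.0
t: 23.9
tool_pos: [0.4538, 0.0109, 0.2607]
tool_rot: [0.0, 0.819, 0.574, 0.001]
ft_force: [-0.3, -0.6, -0.2]
width: 0.997
grip_force: 0.0
[0.45381886 0.01086955 0.26074727]
((454.6128234863281, 2.9385716915130615), 27.763696670532227) [[429.29043823 -22.19732677]
 [480.29645813  28.77033714]]
round {'mean': array([455.2,   4. ], dtype=float32), 'mid': array([455.2,   3.5]), 'size': array([49.7, 50.2]), 'ang': np.float32(71.3), 'n': 1521, 'z': np.float64(30.7)}
```

```bash

python3 -m jog '{"offset":[[0.002,-0.015,-0.1],[0.002,-0.015,-0.2],[0.002,-0.015,-0.3],[0.002,-0.015,-0.38],[0.002,-0.015,-0.38]],"twist":[0,0,0,0,0]}'
python3 -m jog '{"offset":[[0,0,0],[0,0,0]],"twist":[0,0]}'
```

```text
t: 24.45
tool_pos: [0.4492, 0.0041, 0.0643]
tool_rot: [-0.004, 0.819, 0.574, -0.004]
ft_force: [-0.7, 0.1, 0.9]
width: 0.997
grip_force: 0.0
t: 24.65
tool_pos: [0.4565, 0.0023, 0.0725]
tool_rot: [0.002, 0.819, 0.574, 0.002]
ft_force: [0.5, -0.1, 0.9]
width: 0.995
grip_force: 0.0
```

```bash

python3 -m jog '{"offset":[[0,0,-0.05],[-0.001,0.001,-0.098],[-0.001,0.001,-0.098],[-0.001,0.001,-0.098]],"twist":[0,0,0,0]}'
python3 -m jog '{"offset":[[0,0,0],[0,0,0],[0,0,0],[0,0,0],[0,0,0]],"twist":[0,0,0,0,0]}' 0 35
python3 -m jog '{"offset":[[0,0,0],[0,0,0.1],[0,0,0.2],[0,0,0.3],[0,0,0.38]],"twist":[0,0,0,0,0]}'
```

```text
t: 25.05
tool_pos: [0.4551, 0.0025, 0.0227]
tool_rot: [0.001, 0.819, 0.574, 0.001]
ft_force: [-0.5, -0.7, 0.9]
width: 0.996
grip_force: 0.0
t: 25.55
tool_pos: [0.4551, 0.0025, 0.0226]
tool_rot: [0.001, 0.819, 0.574, 0.001]
ft_force: [-1.9, -0.1, 8.3]
width: 0.641
grip_force: 35.8
t: 26.05
tool_pos: [0.4542, 0.0026, 0.2146]
tool_rot: [0.001, 0.819, 0.574, 0.001]
ft_force: [1.1, -0.1, -1.0]
width: 0.643
grip_force: 38.0
```

```bash

python3 -m jog '{"offset":[[0.23,0.408,0],[0.23,0.408,0],[0.23,0.408,0],[0.23,0.408,0],[0.23,0.408,0]],"twist":[0.332,0.332,0.332,0.332,0.332]}'
python3 -m jog '{"offset":[[0,0,0],[0,0,0],[0,0,0]],"twist":[0,0,0]}'
python3 - <<'E'
from h import *
s=state();print(s["tool_pos"])
c=get_calibration("wrist");im,d=capture("wrist");p=cloud(c,d);save("w9",im)
print("oval",blob(p,(.54,.298),.055,.087,.1),"wall",blob(p,(.555,.253),.07,.106,.125))
E
```

```text
t: 26.55
tool_pos: [0.5695, 0.2096, 0.2114]
tool_rot: [0.0, 0.585, 0.811, 0.001]
ft_force: [0.1, 0.4, -1.4]
width: 0.643
grip_force: 38.2
t: 26.85
tool_pos: [0.5681, 0.206, 0.2108]
tool_rot: [-0.0, 0.588, 0.809, -0.0]
ft_force: [0.0, 0.2, -1.2]
width: 0.64
grip_force: 38.2
[0.56811744 0.20595926 0.21076712]
oval {'mean': array([539. , 295.9], dtype=float32), 'mid': array([538.9, 295. ]), 'size': array([66.4, 43.1]), 'ang': np.float32(71.5), 'n': 5111, 'z': np.float64(92.5)} wall {'mean': array([554.1, 253. ], dtype=float32), 'mid': array([554.3, 252.6]), 'size': array([75.3, 11.7]), 'ang': np.float32(18.7), 'n': 1736, 'z': np.float64(114.3)}
```

View pics/w9.png

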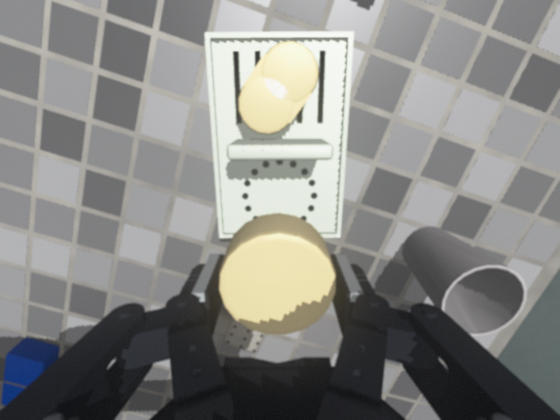

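Oval is flat at (279,88), about 46 mm along tier y. Now lower the round soap onto the ring.

```bash

python3 -m jog '{"offset":[[0.001,0.001,-0.08],[0.001,0.001,-0.16],[0.001,0.001,-0.22],[0.001,0.001,-0.22],[0.001,0.001,-0.22]],"twist":[0,0,0,0,0]}'
python3 -m jog '{"offset":[[0,0,-0.005],[0,0,-0.005]],"twist":[0,0]}'
```

```text
t: 27.4
tool_pos: [0.569, 0.2063, 0.1012]
tool_rot: [-0.0, 0.588, 0.809, -0.0]
ft_force: [-0.2, 0.4, -0.5]
width: 0.644
grip_force: 38.2
t: 27.6
tool_pos: [0.5706, 0.2073, 0.1006]
tool_rot: [0.001, 0.588, 0.809, 0.001]
ft_force: [-0.7, 0.4, -1.2]
width: 0.643
grip_force: 38.2
```

```bash

python3 -m jog '{"offset":[[0,0,-0.015],[0,0,-0.024],[0,0,-0.028],[0,0,-0.028],[0,0,-0.028]],"twist":[0,0,0,0,0]}'
```

```text
t: 28.1
tool_pos: [0.5689, 0.2072, 0.0847]
tool_rot: [-0.0, 0.587, 0.809, -0.0]
ft_force: [-2.9, -1.1, 5.4]
width: 0.642
grip_force: 38.5
```

```bash

python3 -m jog '{"offset":[[0,0,0],[0,0,0],[0,0,0],[0,0,0],[0,0,0]],"twist":[0,0,0,0,0]}' 70
python3 -m jog '{"offset":[[0,0,0.03],[0,0,0.1],[0,0,0.2],[0,0,0.3],[0,0,0.4]],"twist":[0,0,0,0,0]}'
python3 -m jog '{"offset":[[0,0,0.05],[0,0,0.05],[0,0,0.05],[0,0,0.05]],"twist":[0,0,0,0]}'
python3 - <<'E'
from h import *
c=get_calibration("wrist");im,d=capture("wrist");p=cloud(c,d);save("w10",im)
w=blob(p,(.555,.253),.07,.106,.125);t=blob(p,(.555,.253),.12,.058,.07);print("wall",w,"\ntray",t)
a=np.radians(18.15);ux=np.array([np.cos(a),np.sin(a)]);uy=np.array([-np.sin(a),np.cos(a)])
for n,xy in(("oval",(.539,.2955)),("round",(.569,.207))):
    b=blob(p,xy,.05,.087,.1);v=b["mid"]-w["mid"];print(n,b,"tier xy",v@ux,v@uy)
im,d=capture("top")
pt=cloud(get_calibration("top"),d);p0=np.load("top_p.npy")
for l,xy,r in(("pumice",(.581,.006),.05),("nailbrush",(.563,.432),.06),("comb",(.558,-.434),.08),("mug",(.782,-.185),.08),("tumbler",(.784,.186),.07)):
    f=lambda q:q[(np.hypot(q[...,0]-xy[0],q[...,1]-xy[1])<r)&(q[...,2]>(.004 if l=="comb" else .018))].mean(0).round(4)
    print(l,f(p0),f(pt))
E
```

```text
t: 28.6
tool_pos: [0.569, 0.2072, 0.0841]
tool_rot: [-0.0, 0.587, 0.809, -0.0]
ft_force: [0.6, -0.4, -0.1]
width: 0.819
grip_force: 0.0
t: 29.1
tool_pos: [0.5688, 0.2071, 0.2875]
tool_rot: [0.0, 0.587, 0.809, 0.0]
ft_force: [0.6, 0.7, 0.4]
width: 0.816
grip_force: 0.0
t: 29.5
tool_pos: [0.5682, 0.207, 0.3077]
tool_rot: [-0.001, 0.587, 0.809, -0.001]
ft_force: [0.1, 0.1, -1.0]
width: 0.815
grip_force: 0.0
wall {'mean': array([554. , 252.8], dtype=float32), 'mid': array([553.8, 252.6]), 'size': array([75. , 11.3]), 'ang': np.float32(18.1), 'n': 872, 'z': np.float64(114.3)} 
tray {'mean': array([552.4, 259.3], dtype=float32), 'mid': array([554.4, 252.7]), 'size': array([177., 117.]), 'ang': np.float32(-70.1), 'n': 9861, 'z': np.float64(63.0)}
oval {'mean': array([538.9, 295.4], dtype=float32), 'mid': array([539. , 294.8]), 'size': array([66.5, 43.1]), 'ang': np.float32(71.7), 'n': 2580, 'z': np.float64(92.6)} tier xy -0.9180704990867453 44.710593225305196
round {'mean': array([568.3, 208.6], dtype=float32), 'mid': array([568.3, 208.1]), 'size': array([50.1, 49.8]), 'ang': np.float32(-60.9), 'n': 1669, 'z': np.float64(92.6)} tier xy -0.08346610010732561 -46.80270327032545
pumice [0.5803 0.0045 0.0284] [0.5797 0.0042 0.0282]
nailbrush [0.561  0.434  0.0349] [0.5429 0.4482 0.0349]
comb [ 0.5596 -0.4335  0.0072] [ 0.559  -0.4347  0.0073]
mug [ 0.7742 -0.1763  0.0628] [ 0.774  -0.1762  0.0633]
tumbler [0.7769 0.1852 0.0745] [0.7772 0.1852 0.0736]
```

View pics/w10.png

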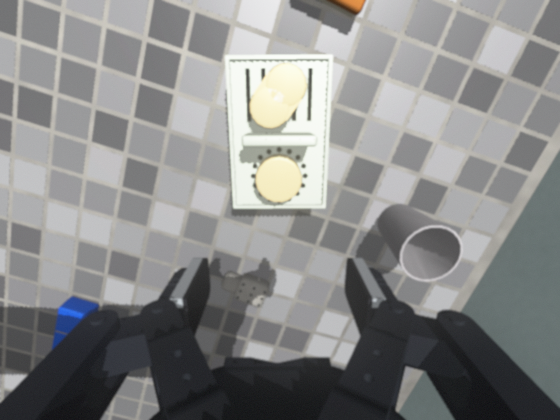

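Everything is in place: oval at (278,95), round at (277,180). The nailbrush's shifted mean comes from the arm covering part of it in the top view. I'm handing in.

```bash
python3 -c "
from plant import *
print(close_job())"
```

```text
the job is handed in; nothing more can be done
None
```

The soap rack is reassembled and handed in: the bar lies in the lower tier, the upper tier is stacked on the posts, the oval soap is on the slotted side and the round soap on the ring side. Everything measured within tolerance and is released, but the nailbrush could not be fully re-measured (partly hidden in the last top view), and no verdict came back.

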